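# Reset the tripped breaker under the latched terminal cover

### The arm

A 7-joint arm with a two-finger parallel gripper is mounted at the origin on a cart in front of the work surface, level with it; the furniture and walls round the work are solid. World frame = base frame: x ahead of the robot, y to its left, z up, the work surface at z = 0. Lengths are in m, angles in rad, forces in N, time in s.
With the tool pointing down it reaches from about 0.425 to 0.875 m from the base axis. Payload 4.7 kg.
Tool frame: the origin (TCP) lies where the fingers leave the gripper's body, on its centre line; the fingertips stand 70 mm ahead of it and the grasp point (between the pads) lies 51 mm ahead of it; z points along the fingers, y is the line along which they close (so a half turn about z gives the same grasp; the last joint's range is limited). The gripper opens to 87 mm and grips with 3 to 60 N. Pads are 19 mm wide; open, the fingers measure 117 mm over their backs; the gripper's body (75 mm by 190 mm) begins 51 mm behind the grasp point.
Start: joints at [-1.24, 0.321, -0.07, 1.45, 0.023, 1.371, -0.057], TCP at [0.203, 0.618, 0.292] pointing down, gripper open.
Joint ranges: [-2.86, 2.86], [-0.3, 2.09], [-1.38, 1.24], [0.06, 2.45], [-1.56, 4.7], [0.09, 2.05], [-2.69, 2.69]. Speed limits (rad/s): [2.57, 2.57, 3.14, 3.14, 3.14, 3.14, 3.14].

### API

Orientations are given as a rotation vector (axis times angle).
In Python, from bench import get_state, get_image, get_calibration, close_job gives the robot as it stands.
- The arm moves only by the tool send_rows, never from a script. Its argument "rows" is a list of rows, each an object of numbers: "hand": the finger opening in mm, from 0 to 87; "x", "y", "z": the shift along the world's x, y, z in mm; "roll": the turn about the world's z in degrees. A call has 1 to 10 rows; each row shifts and turns the commanded pose from where the row before left it; what a row does not reach is not made up. A row lasts 1/10 s, in which the tool goes at most 50 mm and 8.59 degrees, less where a joint would pass 70% of its speed; a pose out of reach is approached as far as the arm can. A call is refused whole if a number of a shift passes 50 or a number of a turn 8.59, either way. A call with a gripper value outside its range is refused whole. The fingers move at their own pace and stop on an object; "force" is the grip in N (left out, the last holds). Time passes only in rows, so rows that do not move let the fingers close. It gives the time, the measured TCP pose, the force, the opening and the grip force at its end, in the units of the state.
- get_state(): the state, without advancing time (a new reading comes with each control period).
- get_image(name): name is "scene" or "top" or "wrist"; returns the picture (420x560x3 uint8, blue, green, red); there is no depth.
- get_calibration(name): a dict with "mtx" (3x3 intrinsics, pixels), "world_from_camera" (4x4, takes a point from camera to world coordinates). Camera axes: x right, y down, z forward; pixel columns grow to the right and rows downward; lengths in m; the calibration is good to about 2 mm. The wrist camera is an equidistant fisheye: a pixel r from the principal point sees the ray r / f radians off the axis. A picture is of the moment at which its call begins: read the wrist's pose just before it. get_calibration takes no time and is no camera call; for the wrist camera it gives the pose at the moment of the call.
- close_job(): hands the job in; it is judged then, once.
The state is a dict: "time": time; "joint_positions": joint angles; "qd": joint speeds; "joint_torque": joint torques, N m; "position": TCP position; "tool_rot": TCP orientation; "ft_force": force on the tool from outside, world axes, zero at the start; "torque": the same for the moment, N m; "grip_width": opening from 0.0 (shut) to 1.0 (fully open); "grip_force": force on a finger pad.
Only numpy, scipy, OpenCV 4.12 (cv2) and the standard library are available. Lean on these libraries where they do the work, as an engineer would, in place of code of your own. Each camera call takes 0.05 s, during which the arm holds its last target. There are 200 camera calls.

### The job

The breaker inside the small terminal box has tripped and needs resetting. With the fingertips only, press the orange snap tab down and, while it is down, push the white cover by its upright ridge straight off its seat, away from the tab, until it stands on the bench fully clear of the box; then press the red breaker button fully home and move away. Do not lift or tip the cover, and leave the tools and other things lying around where they are.

Things in the scene. Friction and masses are not known exactly. Their poses are not given: they have to be found in the camera images.
- box: Grey terminal box fixed to the bench, turned up to 30 deg either way from crosswise. Origin on the bench under the seated cover's middle; x = the way the cover slides off (roughly the robot's left), z up. Base plate x -100 to +44 mm, 66 mm wide, 9 mm high under the cover; at the -x end a cable-entry block, x -100 to -57, 64 mm wide, 35 mm high (pivot cheeks at its rear 45), glands out to x = -119.
- tab_pad (a point): Middle of the top of the orange snap tab's thumb pad: box x = -62, y = 0, z = 47.5 mm when up. The pad is 34 mm wide (box y), from x = -92 to -53 mm, and free at both sides. The cover's ridge stands right ahead of it, rear face at box x = -50 mm.
- tab (a joint): Angle of the tab about its rear pivot (box x -96, z 42 mm): 0 up and locked, 0.16 rad fully in. Sprung: 1.5 N at the pad to start, 6 N fully in (pad 5 mm down). Its tooth stands up through a slot in the cover's roof and blocks the cover; clear from 0.09 rad (pad 3 mm down). Keep it pressed until the cover has slid some 5 mm; from 14 mm on the cover is free of it.
- cover: Loose white plastic cover 100 x 76 x 44 mm plus ridge, 0.15 to 0.3 kg, open below and at the tab end. Origin: middle of its underside; seated, it and its axes coincide with the box's. Skirts stand on the bench, lips under the box's flange (2 mm play): it can only slide along box +x. Clear of the box when its origin is over 94 mm along box +x; it then stands free on the bench.
- cover_ridge (a point): Middle of the rear face (towards the tab) of the upright ridge on the cover's roof at the tab end: 52 mm wide, 4 mm thick, from 44 to 59 mm above the bench. Push it along box +x; 1 to 4 N slide the cover. At cover x = -50, z = 52 mm.
- breaker (a joint): Travel of the breaker button in m: 0 tripped (standing out), 0.006 fully home. Takes about 3 N and stays where it is pushed.
- breaker_top (a point): Centre of the button's top, red with a white face, 13.6 mm wide: box x = -8, y = 0, under the cover; 33 mm above the bench tripped, 27 mm home. Its steel collar (26 mm wide at the foot) is 23 mm high; a green terminal block 28 mm high stands at box x = 19 to 37 mm.
- screwdriver: Loose black slot screwdriver, 157 x 23 x 24 mm, lying beside the box on the robot's side. Leave alone.
- pliers: Loose needle-nose pliers with red handles, 158 x 50 x 12 mm, lying beside the box on the far side. Leave alone.
- meter: Loose yellow hand multimeter, 157 x 77 x 44 mm. Leave alone.
- dish: Loose round metal parts dish, 73 mm wide, 20 mm high. Leave alone.
- tape: Loose roll of amber tape, 70 mm wide, 19 mm high. Leave alone.
- hex_keys: Loose red folding hex key set, 98 x 24 x 16 mm. Leave alone.
- marker: Loose dark marker pen, 115 x 14 mm. Leave alone.
Mind the look-alikes: they are no part of the job. Several things have the shape of the cover; the one meant has the colours described above.

How it is judged:
On the way, in this order (a step that is already met when the one before it is completed fails the run):
1. the snap tab is pressed in with the cover still on its seat (value of joint tab above 0.075 rad and x of cover in the frame of box below 0.014 m).
2. the cover has been pushed off its seat, clear of the box, and stands on the bench (x of cover in the frame of box above 0.096 m and height (world z) of cover below 0.006 m and angle between cover's own z axis and vertical below 0.08 rad), for 0.1 s.
3. the breaker button is pressed home (value of joint breaker above 0.005 m), for 0.1 s.
At the end, for the whole second after the job is handed in: The breaker button is in by more than 5 of its 6 mm; the cover stands upright (within 0.08 rad) and at rest on the bench, clear of the box: its origin more than 96 mm from the box's origin along the slide direction (all of step 2 and value of joint breaker above 0.005 m and height (world z) of cover above -0.006 m and linear speed of cover below 0.02 m/s); the robot touches nothing.
It fails at once if the cover is lifted (more than 12 mm) or tipped (more than 0.35 rad) (height (world z) of cover above 0.012 m or angle between cover's own z axis and vertical above 0.35 rad).
It fails at once if a thing lying around is moved by more than 20 mm (distance of any of screwdriver, pliers, meter, dish, tape, hex_keys, marker from where it was at the start of the episode above 0.02 m).
It also fails if it takes over 40 s, if anything falls off the work surface, if the arm or the gripper's body presses on something with over 40 N, if the wrist force passes 120 N, or if a joint passes its speed limit or range.

## Working session

There is one attempt and no reset: what is moved stays moved. The work goes in short steps, Python scripts to look and compute and a tool call to move; the robot and the scene stay as the last step left them, time stands still between calls to the robot, and variables do not carry over. Pictures are saved under pics/ and viewed, at most 10 in all, crops included, and the job is handed in when it is done.

Besides the shell and the picture viewer there is one more tool, called after "Emit:" by a JSON object that holds its "method" and its "body", one argument or row to a line. send_rows: Moves the arm, as the interface text tells. Its arguments: {"type":"object","properties":{"rows":{"type":"array","items":{"type":"object","properties":{"hand":{"type":"number"},"x":{"type":"number"},"y":{"type":"number"},"z":{"type":"number"},"roll":{"type":"number"}}}},"force":{"type":"number"}},"required":["rows"]}

```bash
mkdir -p pics
python3 - <<'E'
from bench import *
import cv2
s=get_state();print(s['time'],s['position'],s['tool_rot'],s['grip_width'],s['ft_force'])
for n in('top','scene'):
    cv2.imwrite(f'pics/{n}0.png',get_image(n));c=get_calibration(n);print(n,c['mtx'],c['world_from_camera'])
E
```

```text
0.0 [0.20239987 0.61724086 0.2911328 ] [-4.95512180e-01 -3.10199511e+00  3.04496848e-03] 0.9970845537301547 [-0.30580766  0.49709083 -0.10309621]
top [[385.77292969   0.         285.23420995]
 [  0.         385.77292969 213.34511582]
 [  0.           0.           1.        ]] [[ 0.00258651 -0.97916128  0.20306771  0.30250778]
 [-0.99999377 -0.00302076 -0.0018285   0.0214912 ]
 [ 0.00240382 -0.20306171 -0.97916299  1.08792928]
 [ 0.          0.          0.          1.        ]]
scene [[425.06380212   0.         275.92429455]
 [  0.         425.06380212 208.78164853]
 [  0.           0.           1.        ]] [[ 4.80112856e-01 -5.30712717e-01  6.98452330e-01 -3.86860074e-01]
 [-8.77206661e-01 -2.90157206e-01  3.82514404e-01 -4.71437643e-01]
 [-3.44281658e-04 -7.96337119e-01 -6.04852936e-01  8.40401181e-01]
 [ 0.00000000e+00  0.00000000e+00  0.00000000e+00  1.00000000e+00]]
```

View pics/top0.png

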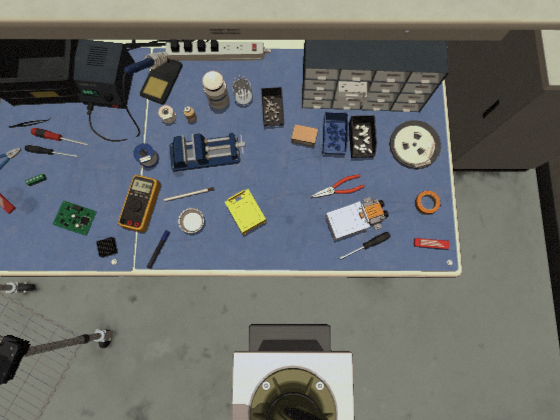

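View pics/scene0.png

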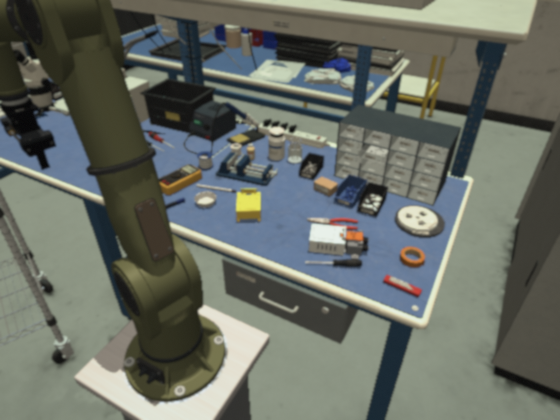

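The target is the white cover at top pixel (347,219) with the orange tab at (373,211). The look-alike is the yellow box at (245,212), which has the wrong colour. I'll confirm with a crop and measure.

```bash
cat > h.py <<'E'
import numpy as np, cv2
from bench import *
def cast(n,uv,z,c=None):
    c=c or get_calibration(n); K=c['mtx'];T=c['world_from_camera']
    p=np.array([(uv[0]-K[0,2])/K[0,0],(uv[1]-K[1,2])/K[1,1]])
    if n=='wrist':
        r=np.linalg.norm(p); d=np.r_[p/r*np.sin(r),np.cos(r)]
    else: d=np.r_[p,1]
    d=T[:3,:3]@d; o=T[:3,3]
    return o+d*(z-o[2])/d[2]
def biggest(m):
    cs,_=cv2.findContours(m.astype(np.uint8),cv2.RETR_EXTERNAL,cv2.CHAIN_APPROX_NONE)
    return max(cs,key=cv2.contourArea)
E
python3 - <<'E'
from h import *
im=cv2.imread('pics/top0.png');x0,y0=300,160
cr=im[y0:280,x0:460]
cv2.imwrite('pics/crop.png',cv2.resize(cr,None,fx=5,fy=5,interpolation=cv2.INTER_CUBIC))
hsv=cv2.cvtColor(cr,cv2.COLOR_BGR2HSV)
w=(hsv[...,1]<60)&(hsv[...,2]>150); c=biggest(w); r=cv2.minAreaRect(c); b=cv2.boxPoints(r)+[x0,y0];print(r,b)
for p in b: print(cast('top',p,.044))
# orange
o=(hsv[...,0]>5)&(hsv[...,0]<16)&(hsv[...,1]>150)&(hsv[...,2]>150);o[:,95:]=0
c=biggest(o);r=cv2.minAreaRect(c);print(r,cast('top',np.array(r[0])+[x0,y0],.047))
E
```

```text
((48.320716857910156, 58.98774719238281), (27.84381866455078, 37.14082336425781), 70.70995330810547) [[326.19377136 211.98217773]
 [361.24944687 199.71269226]
 [370.44766235 225.99331665]
 [335.39198685 238.26280212]]
[ 0.52320753 -0.09375887  0.044     ]
[ 0.55844034 -0.19209182  0.044     ]
[ 0.48425236 -0.21458607  0.044     ]
[ 0.4500082  -0.11746733  0.044     ]
((74.20000457763672, 50.099998474121094), (11.700427055358887, 14.862704277038574), 71.56504821777344) [ 0.52829726 -0.22616082  0.047     ]
```

View pics/crop.png

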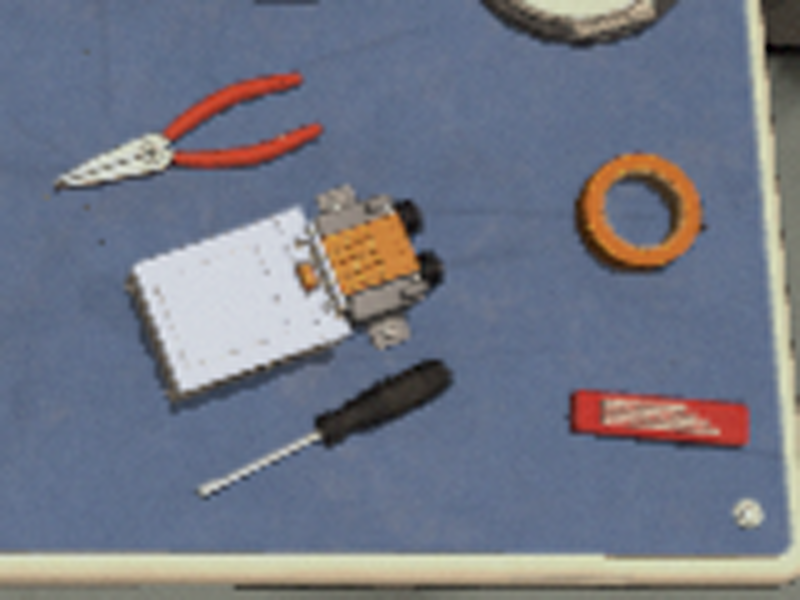

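The crop shows the white cover with the orange tab and grey box at its right end, so this is the right one. Slide direction is roughly (-0.33, 0.94), with the origin near (0.504, -0.154). I'll move closer.

Emit:
{"method": "send_rows", "body": {
  "rows": [
    {"hand":0,"x":36,"y":-30},
    {"x":36,"y":-30},
    {"x":36,"y":-30},
    {"x":36,"y":-30},
    {"x":36,"y":-30},
    {"x":36,"y":-30},
    {"x":30,"y":-35},
    {"x":10,"y":-46},
    {"x":5,"y":-46},
    {"x":5,"y":-46}
  ]
}}

```text
schema error: expected keys hand, x, y, z, roll
```

Emit:
{"method": "send_rows", "body": {
  "rows": [
    {"x":5,"y":-46,"roll":-7.5},
    {"x":5,"y":-46,"roll":-7.5},
    {"x":5,"y":-46,"roll":-7.5},
    {"x":5,"y":-46,"roll":-7.5},
    {"x":5,"y":-46,"roll":-7.5},
    {"y":-46,"roll":-7.5},
    {"y":-46,"roll":-7.4},
    {"y":-46},
    {"y":-46},
    {}
  ]
}}

```text
schema error: expected keys hand, x, y, z, roll
```

Emit:
{"method": "send_rows", "body": {
  "rows": [
    {"hand":0,"x":36,"y":-30,"z":0,"roll":0},
    {"hand":0,"x":36,"y":-30,"z":0,"roll":0},
    {"hand":0,"x":36,"y":-30,"z":0,"roll":0},
    {"hand":0,"x":36,"y":-30,"z":0,"roll":0},
    {"hand":0,"x":36,"y":-30,"z":0,"roll":0},
    {"hand":0,"x":36,"y":-30,"z":0,"roll":0},
    {"hand":0,"x":30,"y":-35,"z":0,"roll":0},
    {"hand":0,"x":10,"y":-46,"z":0,"roll":0},
    {"hand":0,"x":5,"y":-46,"z":0,"roll":0},
    {"hand":0,"x":5,"y":-46,"z":0,"roll":0}
  ]
}}

```text
time: 1.1
position: [0.4686, 0.2625, 0.2916]
tool_rot: [-0.496, -3.102, 0.001]
ft_force: [0.5, -0.3, 0.4]
grip_width: 0.17
grip_force: 0.0
```

Emit:
{"method": "send_rows", "body": {
  "rows": [
    {"hand":0,"x":5,"y":-46,"z":0,"roll":-7.5},
    {"hand":0,"x":5,"y":-46,"z":0,"roll":-7.5},
    {"hand":0,"x":5,"y":-46,"z":0,"roll":-7.5},
    {"hand":0,"x":5,"y":-46,"z":0,"roll":-7.5},
    {"hand":0,"x":5,"y":-46,"z":0,"roll":-7.5},
    {"hand":0,"x":0,"y":-46,"z":0,"roll":-7.5},
    {"hand":0,"x":0,"y":-46,"z":0,"roll":-7.4},
    {"hand":0,"x":0,"y":-46,"z":0,"roll":0},
    {"hand":0,"x":0,"y":-46,"z":0,"roll":0},
    {"hand":0,"x":0,"y":0,"z":0,"roll":0}
  ]
}}

```text
time: 2.1
position: [0.4919, -0.1571, 0.2925]
tool_rot: [1.828, 2.553, -0.004]
ft_force: [-0.2, -0.2, 0.4]
grip_width: 0.005
grip_force: 0.0
```

Run:
```python
from h import *
c=get_calibration('wrist');im=get_image('wrist');cv2.imwrite('pics/w1.png',im)
np.savez('w1.npz',**{k:np.array(c[k]) for k in('mtx','world_from_camera')});print(c)
```

```text
{'mtx': array([[325.1922621 ,   0.        , 278.29270052],
       [  0.        , 325.1922621 , 209.59170686],
       [  0.        ,   0.        ,   1.        ]]), 'world_from_camera': array([[ 9.46257057e-01,  3.11586380e-01,  8.66689672e-02,
         4.68306249e-01],
       [ 3.23414266e-01, -9.10904981e-01, -2.56232956e-01,
        -8.75728085e-02],
       [-8.91505174e-04,  2.70492223e-01, -9.62721747e-01,
         3.83084187e-01],
       [ 0.00000000e+00,  0.00000000e+00,  0.00000000e+00,
         1.00000000e+00]])}
```

View pics/w1.png

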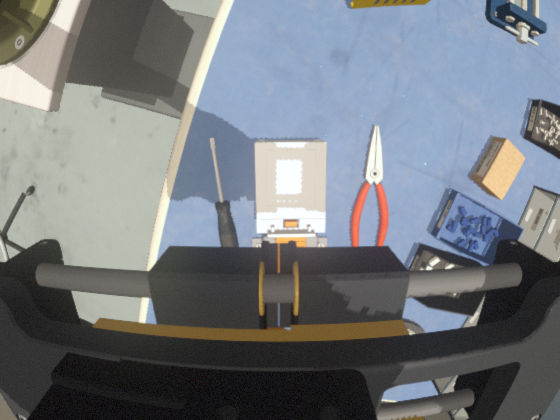

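The wrist view shows the cover roof from (255,142) to (326,234), with the orange tooth at (291,224) and the pad behind it. The gripper is nearly aligned with it. I'll fit the roof edges.

Run:
```python
from h import *
im=cv2.imread('pics/w1.png');d=np.load('w1.npz');c={k:d[k] for k in d}
hsv=cv2.cvtColor(im,cv2.COLOR_BGR2HSV)
m=(hsv[...,1]<70)&(hsv[...,2]>110); R=np.zeros_like(m);R[130:222,235:345]=1;m&=R
k=biggest(m);print(cv2.boundingRect(k),cv2.contourArea(k))
P=k[:,0,:].astype(float)
W=lambda u:cast('wrist',u,.044,c)[:2]
def line(sel):
    vx,vy,x,y=cv2.fitLine(np.array([W(p) for p in sel],np.float32),cv2.DIST_HUBER,0,.001,.001).ravel();return np.array([vx,vy]),np.array([x,y])
mid=P[:,0].mean()
side=P[(P[:,1]>150)&(P[:,1]<215)]
L=line(side[side[:,0]<mid]+[-.5,0]);Rr=line(side[side[:,0]>mid]+[.5,0])
F=line(P[(P[:,1]<150)&(abs(P[:,0]-mid)<28)]+[0,-.5])
for l in(L,Rr,F):print(l,np.degrees(np.arctan2(l[0][1],l[0][0])))
x=L[0]+Rr[0] if L[0]@Rr[0]>0 else L[0]-Rr[0]
x/=np.linalg.norm(x);x*=np.sign(x[1]);y=np.array([-x[1],x[0]])
cy=((L[1]+Rr[1])/2)@y
# centre line; front edge x
fx=F[1]@x
o=x*(fx-.05)+y*cy
print('width',(Rr[1]-L[1])@y,'x',x,np.degrees(np.arctan2(x[1],x[0])),'origin',o)
# orange tooth
om=(hsv[...,0]>5)&(hsv[...,0]<18)&(hsv[...,1]>130)&(hsv[...,2]>120);om[:210]=0;om[240:]=0;om[:,:260]=0;om[:,320:]=0
ys,xs=np.nonzero(om&(np.indices(om.shape)[0]<231));t=cast('wrist',(xs.mean(),ys.mean()),.046,c)[:2];print('tooth box',(t-o)@x,(t-o)@y)
for n in(-62,-70,-8):print(n,o+x*n/1000)
```

```text
(235, 130, 110, 92) 9890.0
(array([ 0.29548904, -0.9553461 ], dtype=float32), array([ 0.44317716, -0.15911415], dtype=float32)) -72.81313
(array([ 0.3653838 , -0.93085694], dtype=float32), array([ 0.5587043 , -0.13184139], dtype=float32)) -68.568794
(array([0.9443337, 0.3289892], dtype=float32), array([ 0.48404774, -0.09198586], dtype=float32)) 19.207434
width -0.118046716 x [-0.3306632   0.94374883] 109.30903 origin [ 0.498934   -0.13975033]
tooth box -0.052754915369507625 -0.0006013370446149423
-62 [ 0.5194351  -0.19826275]
-70 [ 0.5220804  -0.20581275]
-8 [ 0.5015793  -0.14730032]
```

```bash
cat > fit.py <<'E'
from h import *
im=cv2.imread('pics/w1.png');d=np.load('w1.npz');c={k:d[k] for k in d}
f=im.astype(int); m=(f[...,0]-f[...,2]<25)&(f[...,2]>100); R=np.zeros_like(m);R[130:222,235:345]=1;m&=R
k=biggest(m);print(cv2.boundingRect(k),cv2.contourArea(k))
P=k[:,0,:].astype(float)
W=lambda u:cast('wrist',u,.044,c)[:2]
def line(sel):
    vx,vy,x,y=cv2.fitLine(np.array([W(p) for p in sel],np.float32),cv2.DIST_HUBER,0,.001,.001).ravel();return np.array([vx,vy]),np.array([x,y])
mid=P[:,0].mean();t=P[:,1].min()
side=P[(P[:,1]>t+8)&(P[:,1]<215)]
L=line(side[side[:,0]<mid]+[-.5,0]);Rr=line(side[side[:,0]>mid]+[.5,0])
F=line(P[(P[:,1]<t+6)&(abs(P[:,0]-mid)<28)]+[0,-.5])
for l in(L,Rr,F):print(l[1],np.degrees(np.arctan2(l[0][1],l[0][0])))
x=L[0]+Rr[0]*np.sign(L[0]@Rr[0])
x/=np.linalg.norm(x);x*=np.sign(x[1]);y=np.array([-x[1],x[0]])
cy=((L[1]+Rr[1])/2)@y; o=x*(F[1]@x-.05)+y*cy
print('width',(Rr[1]-L[1])@y,'x',x,np.degrees(np.arctan2(x[1],x[0])),'origin',o)
f=im[150:240,250:330];hsv=cv2.cvtColor(f,cv2.COLOR_BGR2HSV)
om=(hsv[...,0]>5)&(hsv[...,0]<18)&(hsv[...,1]>130)&(hsv[...,2]>120)
n,lab,st,ce=cv2.connectedComponentsWithStats(om.astype(np.uint8))
for i in range(1,n):
    if st[i,4]>8:
        q=cast('wrist',ce[i]+[250,150],.046,c)[:2];print('orange',st[i]+[250,150,0,0,0],(q-o)@x,(q-o)@y)
for q in(-62,-70,-8):print(q,o+x*q/1000)
E
python3 fit.py
```

```text
(254, 139, 73, 83) 5759.5
[ 0.46531487 -0.15940024] -70.8486
[ 0.5357313  -0.12786166] -70.41592
[ 0.48620492 -0.10230062] 19.173965
width -0.07689069 x [-0.33163002  0.9434095 ] 109.36774 origin [ 0.5025992  -0.14953691]
-62 [ 0.5231602 -0.2080283]
-70 [ 0.5258133  -0.21557558]
-8 [ 0.50525224 -0.15708418]
```

Emit:
{"method": "send_rows", "body": {
  "rows": [
    {"hand":0,"x":16,"y":-28,"z":-20,"roll":0.5},
    {"hand":0,"x":17,"y":-28,"z":-40,"roll":0},
    {"hand":0,"x":0,"y":0,"z":-45,"roll":0},
    {"hand":0,"x":0,"y":0,"z":-40,"roll":0},
    {"hand":0,"x":0,"y":0,"z":-20,"roll":0},
    {"hand":0,"x":0,"y":0,"z":0,"roll":0},
    {"hand":0,"x":0,"y":0,"z":0,"roll":0}
  ]
}}

```text
time: 2.85
position: [0.526, -0.2029, 0.129]
tool_rot: [-1.8, -2.573, -0.001]
ft_force: [-2.8, -0.5, 7.2]
grip_width: 0.004
grip_force: 3.8
```

Run:
```python
from h import *
im=get_image('wrist')[180:340,180:380];cv2.imwrite('pics/w2.png',cv2.resize(im,None,fx=4,fy=3.75))
s=get_state();print(s['position'],s['ft_force'],s['tool_rot'])
```

```text
[ 0.52598642 -0.20289952  0.12898917] [-3.69380006  0.85053963  6.41183864] [-1.79972209e+00 -2.57268330e+00 -8.59803320e-04]
```

View pics/w2.png

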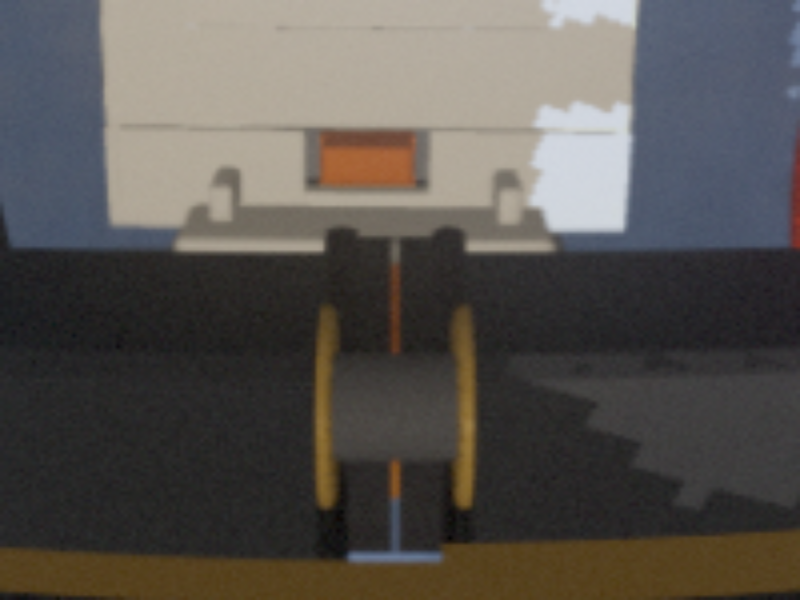

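The fingertips came down on top of the ridge: tip z is 59 mm and y fell 10 mm short. I'll lift off and back up.

Emit:
{"method": "send_rows", "body": {
  "rows": [
    {"hand":0,"x":0,"y":0,"z":10,"roll":0},
    {"hand":0,"x":0,"y":0,"z":10,"roll":0},
    {"hand":0,"x":0,"y":0,"z":0,"roll":0}
  ]
}}

```text
time: 3.2
position: [0.5272, -0.2041, 0.1503]
tool_rot: [1.8, 2.571, 0.003]
ft_force: [0.2, 0.1, -0.0]
grip_width: 0.008
grip_force: 0.0
```

Emit:
{"method": "send_rows", "body": {
  "rows": [
    {"hand":0,"x":-1.5,"y":-9.5,"z":0,"roll":0},
    {"hand":0,"x":0,"y":0,"z":0,"roll":0},
    {"hand":0,"x":0,"y":0,"z":-15,"roll":0},
    {"hand":0,"x":0,"y":0,"z":-10,"roll":0},
    {"hand":0,"x":0,"y":0,"z":0,"roll":0},
    {"hand":0,"x":0,"y":0,"z":0,"roll":0}
  ]
}}

```text
time: 3.8
position: [0.524, -0.2137, 0.1227]
tool_rot: [-1.802, -2.571, 0.001]
ft_force: [0.1, -0.1, 0.2]
grip_width: 0.004
grip_force: 0.0
```

Emit:
{"method": "send_rows", "body": {
  "rows": [
    {"hand":0,"x":0,"y":0,"z":-3,"roll":0},
    {"hand":0,"x":0,"y":0,"z":-3,"roll":0},
    {"hand":0,"x":0,"y":0,"z":-2,"roll":0},
    {"hand":0,"x":0,"y":0,"z":0,"roll":0}
  ]
}}

```text
time: 4.2
position: [0.5247, -0.2138, 0.116]
tool_rot: [1.803, 2.573, 0.001]
ft_force: [-0.9, 0.5, 4.7]
grip_width: 0.007
grip_force: 2.1
```

Emit:
{"method": "send_rows", "body": {
  "rows": [
    {"hand":0,"x":0,"y":0,"z":-2,"roll":0},
    {"hand":0,"x":0,"y":0,"z":0,"roll":0}
  ]
}}

```text
time: 4.4
position: [0.5247, -0.2137, 0.1143]
tool_rot: [1.803, 2.573, 0.001]
ft_force: [-2.0, 1.7, 7.0]
grip_width: 0.007
grip_force: 3.7
```

Emit:
{"method": "send_rows", "body": {
  "rows": [
    {"hand":0,"x":0,"y":0,"z":-1,"roll":0},
    {"hand":0,"x":-0.7,"y":1.9,"z":-0.5,"roll":0},
    {"hand":0,"x":-0.7,"y":1.9,"z":-0.5,"roll":0},
    {"hand":0,"x":-0.7,"y":1.9,"z":-0.5,"roll":0},
    {"hand":0,"x":0,"y":0,"z":0,"roll":0}
  ]
}}

```text
time: 4.9
position: [0.5239, -0.2108, 0.1132]
tool_rot: [1.8, 2.566, -0.001]
ft_force: [0.2, -3.7, 7.4]
grip_width: 0.001
grip_force: 3.4
```

Emit:
{"method": "send_rows", "body": {
  "rows": [
    {"hand":0,"x":-1,"y":2.8,"z":-0.3,"roll":0},
    {"hand":0,"x":-1,"y":2.8,"z":-0.3,"roll":0},
    {"hand":0,"x":-1,"y":2.8,"z":-0.3,"roll":0},
    {"hand":0,"x":0,"y":0,"z":0,"roll":0}
  ]
}}

```text
time: 5.3
position: [0.5211, -0.2018, 0.112]
tool_rot: [1.8, 2.567, 0.0]
ft_force: [1.6, -2.8, 5.3]
grip_width: 0.006
grip_force: 2.6
```

Emit:
{"method": "send_rows", "body": {
  "rows": [
    {"hand":0,"x":-1,"y":2.8,"z":0,"roll":0},
    {"hand":0,"x":-1,"y":2.8,"z":0,"roll":0},
    {"hand":0,"x":-1,"y":2.8,"z":0,"roll":0},
    {"hand":0,"x":-1,"y":2.8,"z":0,"roll":0},
    {"hand":0,"x":0,"y":0,"z":0,"roll":0}
  ]
}}

```text
time: 5.8
position: [0.5151, -0.1879, 0.11]
tool_rot: [-1.802, -2.573, -0.0]
ft_force: [1.8, -1.7, 2.3]
grip_width: 0.004
grip_force: 1.3
```

Run:
```python
from h import *
im=get_image('wrist')[60:360,80:480];cv2.imwrite('pics/w3.png',cv2.resize(im,None,fx=2,fy=2))
```

```text
(no output)
```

View pics/w3.png

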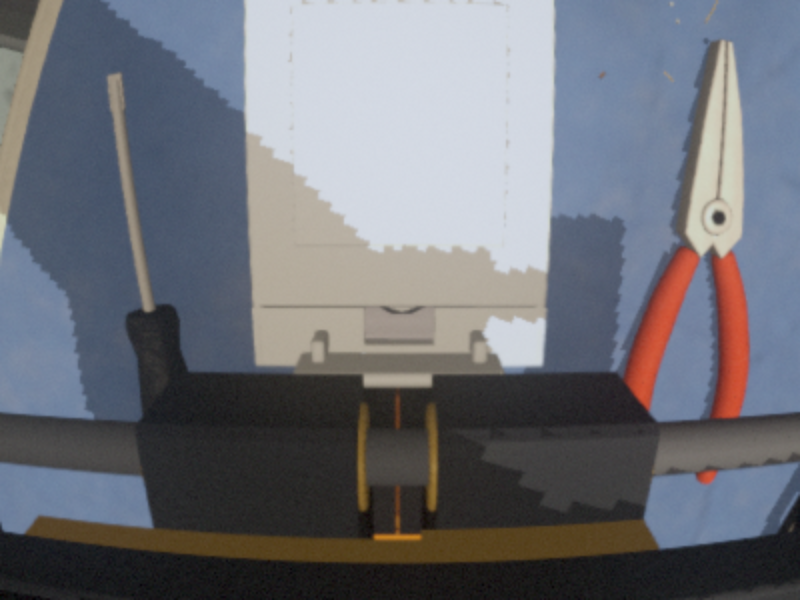

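The cover slid about 21 mm; the tooth slot is empty and the collar shows through it. I'll raise the tips to mid-ridge height and push on.

Emit:
{"method": "send_rows", "body": {
  "rows": [
    {"hand":0,"x":0.7,"y":-1.9,"z":3,"roll":0},
    {"hand":0,"x":0,"y":0,"z":6,"roll":0},
    {"hand":0,"x":-2,"y":5.6,"z":0,"roll":0},
    {"hand":0,"x":-2,"y":5.6,"z":0,"roll":0},
    {"hand":0,"x":-2,"y":5.6,"z":0,"roll":0},
    {"hand":0,"x":-2,"y":5.6,"z":0,"roll":0},
    {"hand":0,"x":-2,"y":5.6,"z":0,"roll":0},
    {"hand":0,"x":-2,"y":5.6,"z":0,"roll":0},
    {"hand":0,"x":-2,"y":5.6,"z":0,"roll":0},
    {"hand":0,"x":0,"y":0,"z":0,"roll":0}
  ]
}}

```text
time: 6.85
position: [0.5017, -0.15, 0.119]
tool_rot: [-1.801, -2.573, -0.001]
ft_force: [-0.6, -0.1, -0.3]
grip_width: 0.006
grip_force: 0.0
```

Emit:
{"method": "send_rows", "body": {
  "rows": [
    {"hand":0,"x":-1.7,"y":4.7,"z":0,"roll":0},
    {"hand":0,"x":-1.7,"y":4.7,"z":0,"roll":0},
    {"hand":0,"x":-1.7,"y":4.7,"z":0,"roll":0},
    {"hand":0,"x":-1.7,"y":4.7,"z":0,"roll":0},
    {"hand":0,"x":-1.7,"y":4.7,"z":0,"roll":0},
    {"hand":0,"x":-1.7,"y":4.7,"z":0,"roll":0},
    {"hand":0,"x":-1.7,"y":4.7,"z":0,"roll":0},
    {"hand":0,"x":-1.3,"y":3.8,"z":0,"roll":0},
    {"hand":0,"x":-1,"y":2.8,"z":0,"roll":0},
    {"hand":0,"x":0,"y":0,"z":0,"roll":0}
  ]
}}

```text
time: 7.85
position: [0.4876, -0.1112, 0.1191]
tool_rot: [-1.802, -2.573, -0.0]
ft_force: [-0.2, -0.3, 0.1]
grip_width: 0.006
grip_force: 0.0
```

Run:
```python
from h import *
c=get_calibration('wrist');im=get_image('wrist');cv2.imwrite('pics/w4.png',im)
t=get_image('top')[160:280,240:440];cv2.imwrite('pics/t4.png',cv2.resize(t,None,fx=4,fy=4))
```

```text
(no output)
```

View pics/t4.png

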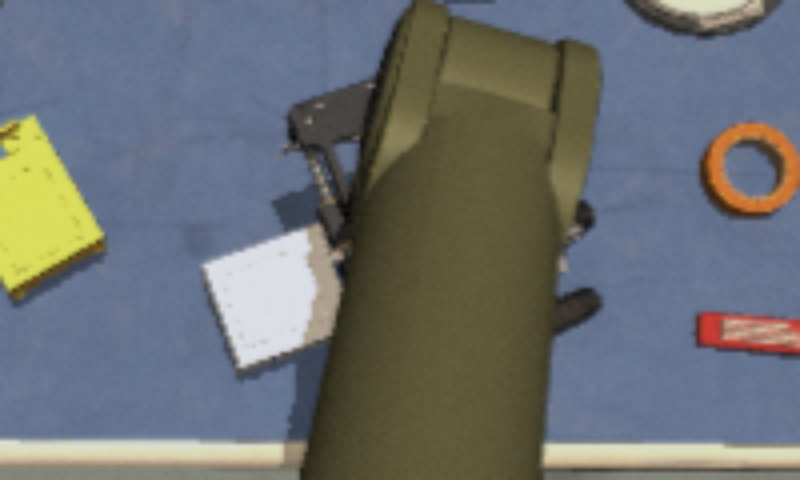

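The top view shows the cover moved about 38.4 px, and its 100 mm length was 37.1 px, so it is about 103 mm along. I'll add a small margin, then retreat upward.

Emit:
{"method": "send_rows", "body": {
  "rows": [
    {"hand":0,"x":-0.7,"y":1.9,"z":0,"roll":0},
    {"hand":0,"x":-0.7,"y":1.9,"z":0,"roll":0},
    {"hand":0,"x":-0.4,"y":1,"z":0,"roll":0},
    {"hand":0,"x":0,"y":0,"z":0,"roll":0},
    {"hand":0,"x":2,"y":-6,"z":0,"roll":0},
    {"hand":0,"x":6,"y":-17,"z":25,"roll":0},
    {"hand":0,"x":10,"y":-25,"z":40,"roll":0},
    {"hand":0,"x":8,"y":-22,"z":40,"roll":0},
    {"hand":0,"x":0,"y":0,"z":0,"roll":0},
    {"hand":0,"x":0,"y":0,"z":0,"roll":0}
  ]
}}

```text
time: 8.95
position: [0.5125, -0.178, 0.225]
tool_rot: [1.804, 2.57, 0.002]
ft_force: [-0.7, 0.9, -0.1]
grip_width: 0.003
grip_force: 0.0
```

Run:
```python
from h import *
c=get_calibration('wrist');im=get_image('wrist');cv2.imwrite('pics/w5.png',im)
np.savez('w5.npz',**{k:np.array(c[k]) for k in('mtx','world_from_camera')})
```

```text
(no output)
```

View pics/w5.png

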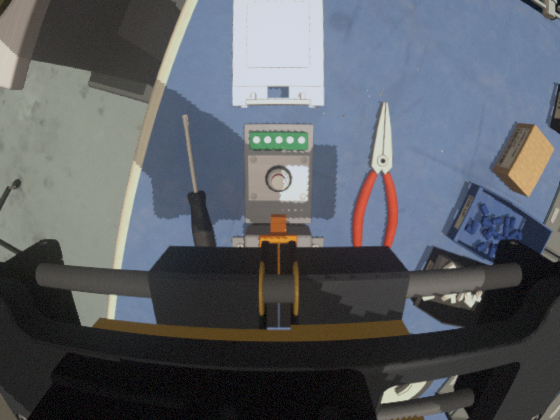

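The box is open. The button is at (278,179), the green block at (278,140), and the cover stands clear with its rear edge at row 105. I'll locate the button and check the cover distance.

Run:
```python
from h import *
im=cv2.imread('pics/w5.png');d=np.load('w5.npz');c={k:d[k] for k in d}
g=im[160:200,258:298];g4=cv2.resize(g,None,fx=8,fy=8,interpolation=cv2.INTER_CUBIC)
k=cv2.HoughCircles(cv2.medianBlur(cv2.cvtColor(g4,cv2.COLOR_BGR2GRAY),7),cv2.HOUGH_GRADIENT,1,30,param1=100,param2=25,minRadius=30,maxRadius=130);k=k[0][:4];print(k/8+[258,160,0])
x=np.array([-.331,.9436])
for q in k: print('button',cast('wrist',q[:2]/8+[258,160],.033,c),q[2]/8)
b=cast('wrist',(278,179),.033,c)[:2]; o=b+.008*x
y=np.array([-x[1],x[0]])
for p in((234,105),(324,105)):r=cast('wrist',p,.044,c)[:2]-o;print('rear roof corner box',r@x,r@y)
s=get_state();print(b,s['position'],b-s['position'][:2])
```

```text
Traceback (most recent call last):
TypeError: 'NoneType' object is not subscriptable
```

Run:
```python
from h import *
im=cv2.imread('pics/w5.png');d=np.load('w5.npz');c={k:d[k] for k in d}
cv2.imwrite('pics/b5.png',cv2.resize(im[155:205,248:308],None,fx=10,fy=10,interpolation=cv2.INTER_CUBIC))
x=np.array([-.331,.9436]);y=np.array([-x[1],x[0]])
b=cast('wrist',(278,179),.033,c)[:2]; o=b+.008*x
for p in((234,105),(324,105)):r=cast('wrist',p,.044,c)[:2]-o;print('rear roof corner box',r@x,r@y)
s=get_state();print(b,o,s['position'],b-s['position'][:2])
```

```text
rear roof corner box 0.056484562797372156 0.03707680215662764
rear roof corner box 0.057305355826459806 -0.03739903833262915
[ 0.50502677 -0.15673938] [ 0.50237877 -0.14919058] [ 0.51169233 -0.17684614  0.2236175 ] [-0.00666556  0.02010676]
```

View pics/b5.png

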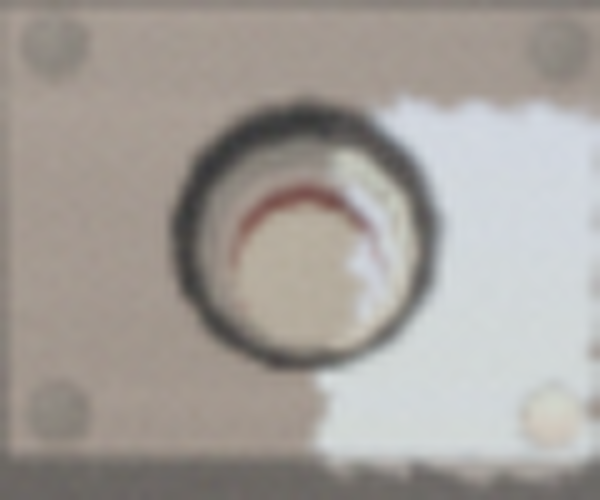

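The white face centre is at (278.3,182.8), which puts the button near (0.506,-0.1595) and the cover at about 109 mm. I'll press now.

Emit:
{"method": "send_rows", "body": {
  "rows": [
    {"hand":0,"x":-6,"y":17.5,"z":-20,"roll":0},
    {"hand":0,"x":0,"y":0,"z":-40,"roll":0},
    {"hand":0,"x":0,"y":0,"z":-40,"roll":0},
    {"hand":0,"x":0,"y":0,"z":-15,"roll":0},
    {"hand":0,"x":0,"y":0,"z":0,"roll":0},
    {"hand":0,"x":0,"y":0,"z":0,"roll":0}
  ]
}}

```text
time: 9.6
position: [0.5064, -0.1596, 0.1098]
tool_rot: [1.803, 2.572, -0.0]
ft_force: [0.4, -0.2, 1.0]
grip_width: 0.008
grip_force: 0.0
```

Emit:
{"method": "send_rows", "body": {
  "rows": [
    {"hand":0,"x":0,"y":0,"z":-4,"roll":0},
    {"hand":0,"x":0,"y":0,"z":-4,"roll":0},
    {"hand":0,"x":0,"y":0,"z":-3,"roll":0},
    {"hand":0,"x":0,"y":0,"z":-2,"roll":0},
    {"hand":0,"x":0,"y":0,"z":-2,"roll":0},
    {"hand":0,"x":0,"y":0,"z":0,"roll":0},
    {"hand":0,"x":0,"y":0,"z":0,"roll":0}
  ]
}}

```text
time: 10.3
position: [0.5072, -0.1598, 0.096]
tool_rot: [1.802, 2.571, 0.003]
ft_force: [-1.4, 0.5, 12.0]
grip_width: 0.005
grip_force: 6.0
```

Tip height is 26 mm with 12 N, so the button is at its stop. Retreat.

Emit:
{"method": "send_rows", "body": {
  "rows": [
    {"hand":0,"x":0,"y":0,"z":0,"roll":0},
    {"hand":0,"x":0,"y":0,"z":20,"roll":0},
    {"hand":0,"x":0,"y":0,"z":40,"roll":0},
    {"hand":0,"x":2,"y":-6,"z":40,"roll":0},
    {"hand":0,"x":5,"y":-13,"z":30,"roll":0},
    {"hand":0,"x":0,"y":0,"z":0,"roll":0},
    {"hand":0,"x":0,"y":0,"z":0,"roll":0},
    {"hand":0,"x":0,"y":0,"z":0,"roll":0}
  ]
}}

```text
time: 11.1
position: [0.5121, -0.1777, 0.2226]
tool_rot: [-1.801, -2.571, 0.002]
ft_force: [0.6, 0.4, -0.2]
grip_width: 0.004
grip_force: 0.0
```

Run:
```python
from h import *
im=get_image('wrist')
a=cv2.resize(im[0:250,150:400],(500,500));cv2.imwrite('pics/w6.png',a);s=get_state();print(s['position'],s['ft_force'])
```

```text
[ 0.51203386 -0.17766397  0.22244322] [ 0.18575108  0.55098619 -1.29062723]
```

View pics/w6.png

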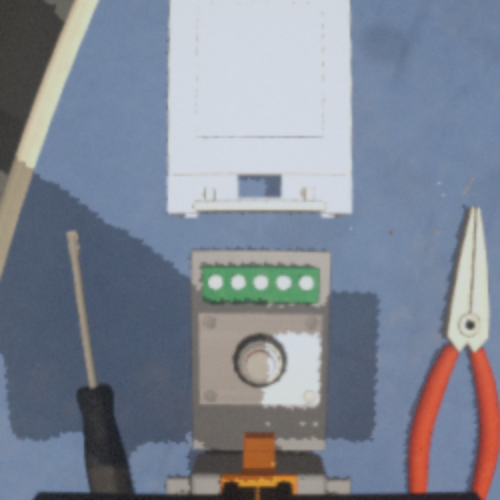

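The cover stands clear with its rear edge at row 212, the button at (259,362) is lower in its collar, and the tools haven't moved. I'll hand in.

```bash
python3 -c "
from bench import *
print(close_job())"
```

```text
the job is handed in; nothing more can be done
None
```

I handed the job in at about 11 s of robot time, with no verdict returned: the cover stands about 109 mm along the slide, clear of the box, the breaker button was pressed to its stop (12 N), the tools were not moved and the arm is clear, but on the first approach the fingertips briefly landed on the ridge top at about 7 N.

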